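# Load the sample changer and index it to the reading head

## Robot

A 6-joint arm with a two-finger parallel gripper is mounted at the origin on a cart in front of the work surface, level with it; the furniture and walls round the work are solid. World frame = base frame: x ahead of the robot, y to its left, z up, the work surface at z = 0. Lengths are in m, angles in rad, forces in N, time in s.
With the tool pointing down it reaches from about 0.35 to 0.925 m from the base axis. Payload 6.4 kg.
Tool frame: the origin (TCP) lies midway between the tips of the shut fingers; the grasp point (between the pads) lies ctrl.pinch_z behind it (ctrl.pinch_z is the distance from the TCP to the grasp point, in m); z points along the fingers, y is the line along which they close (so a half turn about z gives the same grasp; the last joint's range is limited). The gripper opens to 94 mm and grips with 3 to 60 N. Pads are 16 mm wide; open, the fingers measure 119 mm over their backs; the gripper's body (75 mm by 177 mm) begins 78 mm behind the grasp point.
Start: joints at [0.943, 0.245, 1.558, -0, 1.339, -0.174], TCP at [0.285, 0.584, 0.205] pointing down, gripper open.
Joint ranges: [-3.13, 3.13], [-1.02, 2.26], [0.13, 2.54], [-0.95, 4.09], [0.21, 2.88], [-2.74, 2.74]. Speed limits (rad/s): [2.57, 2.57, 3.14, 3.14, 3.14, 3.14].

## Interface

Orientations are given as a unit quaternion [x, y, z, w].
In Python, from rig import ctrl, cams, order gives the robot as it stands.
- The arm moves only by the tool apply_moves, never from a script. Its arguments are lists of equal length, an entry for each row: "claw": the opening, from 0 (shut) to 1 (fully open); "slide": the shift along the tool's x, y, z in cm, a list of three; "angular": the turn, a rotation vector about the tool's x, y, z in degrees, a list of three. A call has 1 to 20 rows; each row shifts and turns the commanded pose from where the row before left it, along the tool's axes as they then stand; what a row does not reach is not made up. A row lasts 1/8 s, in which the tool goes at most 62.5 mm and 10.7 degrees, less where a joint would pass 70% of its speed; a pose out of reach is approached as far as the arm can. A call is refused whole if a number of a shift passes 6.25 or a number of a turn 10.7, either way. A call with a gripper value outside its range is refused whole. The fingers move at their own pace and stop on an object; the grip force is fixed at half the most. Time passes only in rows, so rows that do not move let the fingers close. It gives the time, the measured TCP pose, the force, the opening and the grip force at its end, in the units of the state.
- ctrl.sense(): the state, without advancing time (a new reading comes with each control period).
- cams.capture(name): name is "scene" or "side" or "wrist"; returns a dict with "pixels" (384x512x3 uint8, red, green, blue), "z_map" (384x512 float32, m along the optical axis (not along the pixel's ray), 0 where there is no reading), "fx", "fy", "cx", "cy" (pixels), "R" (3x3) and "t" (3): a world point X has camera coordinates R X + t. Camera axes: x right, y down, z forward; pixel columns grow to the right and rows downward; lengths in m; the calibration is good to about 2 mm. A picture is of the moment at which its call begins.
- order.hand_in(): hands the job in; it is judged then, once.
The state is a dict: "t": time; "joints": joint angles; "joint_vel": joint speeds; "joint_efforts": joint torques, N m; "tool_pos": TCP position; "tool_rot": TCP orientation; "ft_force": force on the tool from outside, world axes, zero at the start; "torque": the same for the moment, N m; "finger_gap": finger opening in m; "gripper_force": force on a finger pad.
Only numpy, scipy, OpenCV 4.12 (cv2) and the standard library are available. Lean on these libraries where they do the work, as an engineer would, in place of code of your own. Each camera call takes 0.05 s, during which the arm holds its last target. There are 200 camera calls.

## Task

Put the hardened paste cube that stands on the bench near the two jars into the empty square pocket at the loading mark of the sample changer, feeling gently for the pocket because the disc has play, and press it fully home without forcing it. Then, with your fingers off the cube, turn the disc one click so that this cube stands in front of the reading head, and let go. Leave the two jars standing where they are.

Things in the scene. Friction and masses are not known exactly. Their poses are not given: they have to be found in the camera images.
- cube: Specimen to load: grey hardened paste cube, 40 x 40 x 40 mm, 0.09 to 0.17 kg, sharp edges, the only loose cube. Origin: centre of its underside; z up, x and y square to its side faces. Grip it by two side faces with the fingertips 17 mm or more above its underside, so that they stay clear of the disc when it is home.
- jar_small: Bystander: capped jar 48 mm across, 72 mm high. Origin: centre of its base.
- jar_large: Bystander: capped jar 56 mm across, 82 mm high. Origin: centre of its base.
- changer: Sample changer, fixed: round base 308 mm across, 22 mm high; on it a white disc 242 mm across, top face 60 mm high, with six square pockets 60 deg apart, centres 90 mm from the axis. Origin: on the disc's axis at bench height; z up; the loading mark (black triangle on the base) is on its -x side. Three pockets hold fixed cubes, 86 mm high. Pressing or knocking the cube on it with over 40 N breaks its edges.
- axis_top (a point): Top centre of the bar knob on the disc's axis, 110 mm high, on the fixed base. Bar 64 mm long, 20 mm thick, from 80 to 110 mm height, fast on the disc; it lies square to the line from axis to loading pocket. Turning it turns the disc: drag 0.25 N m, a click every 60 deg (some 0.25 N m more to leave a notch), free play 0.11 rad either way in a notch; let go within 0.1 rad of the click it stays.
- load_mark (a point): Nominal centre of the empty loading pocket at the disc's top face (60 mm), on the fixed base. Through the play the real pocket stands up to 10 mm to either side along the pocket circle, turned with it: not measured, to be felt for. Pocket 43.4 mm along the radius, 42 mm across, floor at 46 mm height, sharp edges. A sprung ball in its outer wall pushes the cube to the axis: 5 to 12 N to press it down.
- read_mark (a point): Nominal centre of the pocket before the reading head's window, at the disc's top face, 60 deg clockwise (seen from above) of load_mark; on the fixed base. The reading head is a white box outside the disc there, 103 mm high, 84 mm wide. At the start the pocket here holds a fixed cube, which moves on as the disc turns.
Not all that is in view belongs to the job. Leave any pink or yellow look-alike of the cube alone.

How it is judged:
By the outcome, as a careful person would: the job done as asked, in the order asked, and still so for the second after the job is handed in, with the robot touching nothing.
It also fails if it takes over 72 s, if anything falls off the work surface, if the arm or the gripper's body presses on something with over 40 N, if the wrist force passes 120 N, or if a joint passes its speed limit or range.

## Working session

There is one attempt and no reset: what is moved stays moved. The work goes in short steps, Python scripts to look and compute and a tool call to move; the robot and the scene stay as the last step left them, time stands still between calls to the robot, and variables do not carry over. Pictures are saved under pics/ and viewed, at most 10 in all, crops included, and the job is handed in when it is done.

Besides the shell and the picture viewer there is one more tool, called after "Emit:" by a JSON object that holds its "fn" and its "kwargs", one argument or row to a line. apply_moves: Moves the arm, as the interface text tells. Its arguments: {"type":"object","properties":{"claw":{"type":"array"},"slide":{"type":"array"},"angular":{"type":"array"}},"required":["claw","slide","angular"]}

```bash
mkdir -p pics
cat > h.py <<'E'
from rig import ctrl,cams,order
import numpy as np,cv2
def cap(n,f):
    c=cams.capture(n); cv2.imwrite('pics/'+f,c['pixels'][:,:,::-1]); np.savez('pics/'+f+'.npz',**c); return c
def w(c,u,v,z=None):
    d=float(c['z_map'][int(v),int(u)])
    r=np.array([(u-c['cx'])/c['fx'],(v-c['cy'])/c['fy'],1.])
    R=np.array(c['R']);t=np.array(c['t'])
    if z is None: return R.T@(r*d-t)
    o=-R.T@t; k=R.T@r; return o+k*(z-o[2])/k[2]
def px(c,X):
    p=np.array(c['R'])@np.array(X)+np.array(c['t']); return c['fx']*p[0]/p[2]+c['cx'],c['fy']*p[1]/p[2]+c['cy']
E
python3 - <<'E'
from h import *
a=cap('scene','s1.png');cap('side','d1.png');cap('wrist','w1.png')
print(ctrl.sense(),ctrl.pinch_z)
E
```

```text
{'t': 0.15, 'joints': array([ 9.42906623e-01,  2.45659035e-01,  1.55870083e+00, -1.83744217e-05,
        1.33870562e+00, -1.74093494e-01]), 'joint_vel': array([-0.0016516 , -0.00146796, -0.00511362,  0.0004356 ,  0.00056841,
        0.00109668]), 'joint_efforts': array([ 3.98080620e-04, -4.16262102e+01, -3.14983821e+01,  6.85510878e-02,
        3.15669668e-02, -6.56092857e-05]), 'tool_pos': array([0.28467356, 0.58384428, 0.20461288]), 'tool_rot': array([ 2.24954094e-01,  9.74369085e-01, -6.81488590e-04, -2.79216111e-04]), 'ft_force': array([0.04115308, 0.22396041, 0.67078152]), 'torque': array([0.02390515, 0.08200587, 0.01247538]), 'gripper_force': 0.0, 'finger_gap': 0.09371565789014596} 0.0188
```

View pics/s1.png

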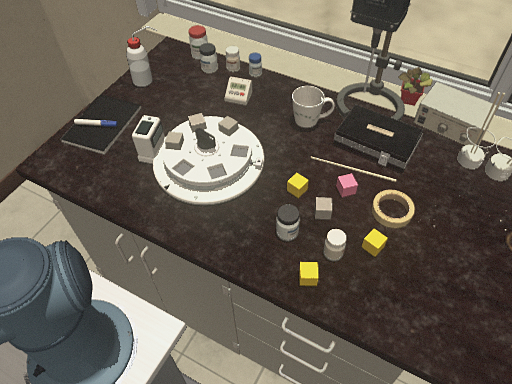

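View pics/d1.png

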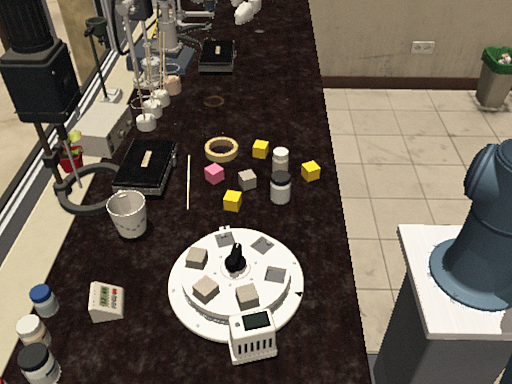

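Scene view: the loose grey cube is at (323,208). Possible confusions are yellow cubes at (298,185), (309,273) and (375,242), a pink cube at (347,185), and grey fixed cubes in the disc at (175,140), (197,121) and (229,126). I choose (323,208), beside the jars at (288,222) and (335,244). In the side view, the load triangle is at (300,293), the empty loading pocket at (275,275), and the reading head at (253,335).

Run:
```python
import cv2,numpy as np
a=cv2.imread('pics/s1.png');b=cv2.imread('pics/d1.png')
A=cv2.resize(a[100:220,140:280],None,fx=4,fy=4,interpolation=cv2.INTER_CUBIC)[:, :]
B=cv2.resize(a[165:265,270:350],None,fx=3,fy=3,interpolation=cv2.INTER_CUBIC)
A=A[:480,:560];o=np.zeros((480,800,3),np.uint8);o[:,:560]=A;o[:300,560:800]=B
cv2.imwrite('pics/c1.png',o)
C=cv2.resize(b[215:345,155:315],None,fx=4,fy=4,interpolation=cv2.INTER_CUBIC)
cv2.imwrite('pics/c2.png',C)
```

```text
(no output)
```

View pics/c1.png

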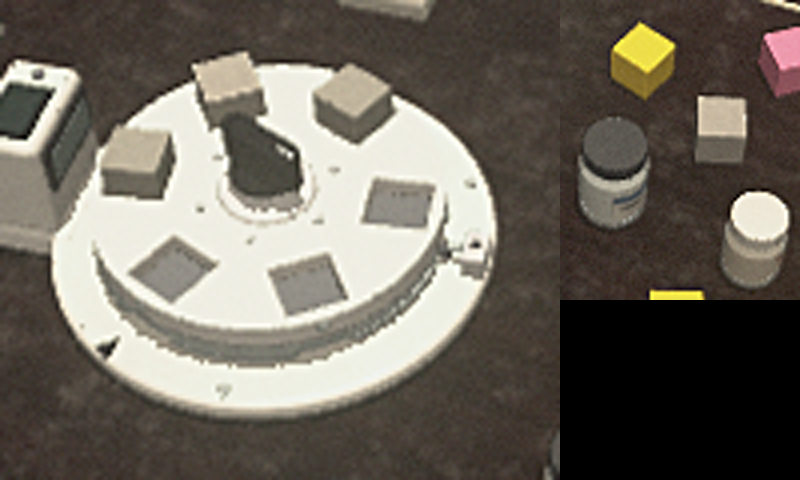

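View pics/c2.png

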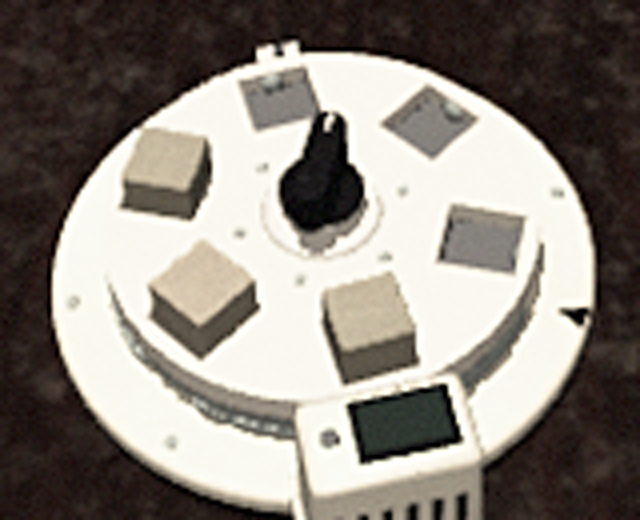

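Run:
```python
from h import *
from scipy.optimize import least_squares
s=dict(np.load('pics/s1.png.npz'));d=dict(np.load('pics/d1.png.npz'))
def go(c,off,pk,ct,tri):
    P=[w(c,off[0]+u/4,off[1]+v/4,.06)[:2] for u,v in pk]+[w(c,off[0]+u/4,off[1]+v/4,.086)[:2] for u,v in ct]
    P=np.array(P);k=np.arange(6)
    f=lambda q:(np.stack([q[0]+.09*np.cos(q[2]+k*np.pi/3),q[1]+.09*np.sin(q[2]+k*np.pi/3)],1)-P).ravel()
    T=w(c,off[0]+tri[0]/4,off[1]+tri[1]/4,.022)[:2]
    m=P.mean(0);q=least_squares(f,[*m,np.arctan2(*(P[0]-m)[::-1])]).x
    print('axis',q[:2],'disc',q[2],'tri ang',np.arctan2(*(T-q[:2])[::-1]),'r',np.hypot(*(T-q[:2])),'res',np.abs(f(q)).max(),'load actual',P[0]); return q
# ccw from above: order load, next ccw
go(s,(140,100),[(173,270),(308,283),(400,203)],[(352,90),(228,75),(138,148)],(110,347))
go(d,(155,215),[(482,238),(430,121),(280,98)],[(167,155),(203,280),(370,310)],(577,314))
C=[w(s,270+(u-560)/3,165+v/3,.04)[:2] for u,v in [(698,97),(745,97),(747,138),(697,136)]]
print(np.array(C),np.mean(C,0))
g=d
for n,(u,v) in dict(cube_s=(323,202)).items(): print(n,w(s,u,v))
for n,(u,v) in dict(jarbig=(288,213),jarsm=(335,236)).items(): print(n,w(s,u,v))
for n,(u,v) in dict(cube=(245,176),jb=(281,179),js=(280,152),cupscreen=(257,322)).items(): print('side',n,w(d,u,v))
for u,v in [(298,183),(347,182),(309,268),(375,238)]: print(w(s,u,v))
```

```text
axis [0.5608106  0.03881423] disc 2.955354313266931 tri ang 2.868047821144705 r 0.1443675290403494 res 0.002707160679347398 load actual [0.47170343 0.0555209 ]
axis [0.56053413 0.04541471] disc 2.957312469291536 tri ang 2.8749072943256992 r 0.1462454583710447 res 0.0016939182837020228 load actual [0.47276049 0.06222178]
[[ 0.55855935 -0.28331656]
 [ 0.57687666 -0.31800087]
 [ 0.53911219 -0.33558703]
 [ 0.52187791 -0.29873781]] [ 0.54910653 -0.30891057]
cube_s [ 0.5538571  -0.3044586   0.03944925]
jarbig [ 0.45602341 -0.25388261  0.08273963]
jarsm [ 0.4575087  -0.37259637  0.06950883]
side cube [ 0.55619409 -0.29584904  0.04107247]
side jb [ 0.45736661 -0.23480435  0.08341022]
side js [ 0.45808164 -0.36738511  0.07308959]
side cupscreen [0.50935765 0.21106885 0.10718197]
[ 0.58040413 -0.22317134  0.03802352]
[ 0.64136432 -0.33366716  0.03918962]
[ 0.37116471 -0.34955091  0.04054302]
[ 0.5142467  -0.45343099  0.04055614]
```

Run:
```python
import cv2
b=cv2.imread('pics/d1.png')
cv2.imwrite('pics/c3.png',cv2.resize(b[140:215,195:325],None,fx=6,fy=6,interpolation=cv2.INTER_CUBIC))
```

```text
(no output)
```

View pics/c3.png

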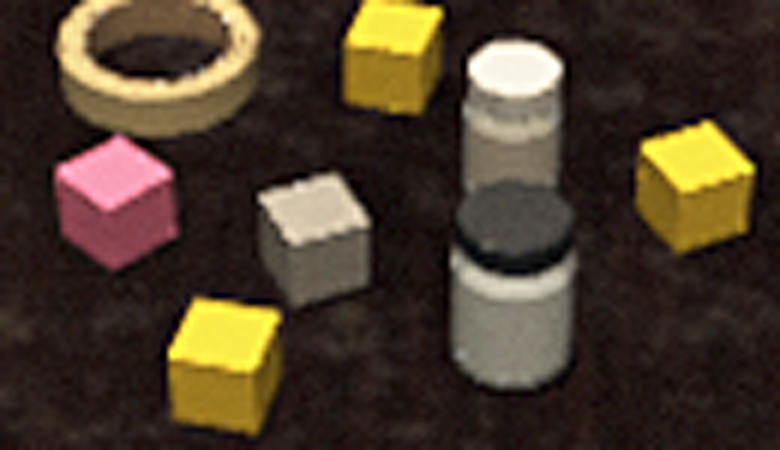

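The c3 crop confirms the choice: a grey cube at (315,240), left of the dark-capped jar and not touching anything. I'll move above it.

Emit:
{"fn": "apply_moves", "kwargs": {
  "claw": [1,1,1,1,1,1,1,1,1,1,1,1,1,1,1,1,1,1,1,1],
  "slide": [
    [-3.15,-3.4,0],
    [-3.15,-3.4,0],
    [-3.15,-3.4,0],
    [-3.15,-3.4,0],
    [-3.15,-3.4,0],
    [-3.15,-3.4,0],
    [-3.15,-3.4,0],
    [-3.15,-3.4,0],
    [-3.15,-3.4,0],
    [-3.15,-3.4,0],
    [-3.15,-3.4,0],
    [-3.15,-3.4,0],
    [-3.15,-3.4,0],
    [-3.15,-3.4,0],
    [-3.15,-3.4,0],
    [-3.15,-3.4,0],
    [-3.15,-3.4,0],
    [-3.15,-3.4,0],
    [-3.15,-3.4,0],
    [-3.15,-3.4,0]
  ],
  "angular": [
    [0,0,0],
    [0,0,0],
    [0,0,0],
    [0,0,0],
    [0,0,0],
    [0,0,0],
    [0,0,0],
    [0,0,0],
    [0,0,0],
    [0,0,0],
    [0,0,0],
    [0,0,0],
    [0,0,0],
    [0,0,0],
    [0,0,0],
    [0,0,0],
    [0,0,0],
    [0,0,0],
    [0,0,0],
    [0,0,0]
  ]
}}

```text
t: 2.65
tool_pos: [0.5532, -0.3045, 0.205]
tool_rot: [0.225, 0.974, 0.0, -0.0]
ft_force: [1.0, -0.0, 0.2]
finger_gap: 0.0938
gripper_force: 0.0
```

Emit:
{"fn": "apply_moves", "kwargs": {
  "claw": [1,1,1,1,1,1,1,1,1,1,1,1,1,1],
  "slide": [
    [0,0,0],
    [0,0,0],
    [0,0,0],
    [0,0,0],
    [0,0,0],
    [0,0,0],
    [0,0,0],
    [0,0,0],
    [0,0,0],
    [0,0,0],
    [0,0,0],
    [0,0,0],
    [0,0,0],
    [0,0,0]
  ],
  "angular": [
    [0,0,10],
    [0,0,10],
    [0,0,10],
    [0,0,10],
    [0,0,10],
    [0,0,10],
    [0,0,10],
    [0,0,10],
    [0,0,10],
    [0,0,10],
    [0,0,10],
    [0,0,10],
    [0,0,9],
    [0,0,0]
  ]
}}

```text
t: 4.4
tool_pos: [0.5529, -0.303, 0.2051]
tool_rot: [0.976, 0.217, -0.0, -0.0]
ft_force: [-0.2, -0.7, -0.1]
finger_gap: 0.094
gripper_force: 0.0
```

```bash
cat >> h.py <<'E'
def st():
    s=ctrl.sense();x,y=s['tool_rot'][:2]
    print('t',s['t'],'p',s['tool_pos'].round(4),'yang',np.degrees(np.arctan2(y*y-x*x,2*x*y)).round(2),'F',s['ft_force'].round(1),'T',s['torque'].round(2),'gap',round(s['finger_gap'],4),s['gripper_force'],'q',s['joints'].round(2)); return s
E
python3 - <<'E'
from h import *
st();cap('wrist','w2.png')
E
```

```text
t 4.4 p [ 0.5529 -0.303   0.2051] yang -64.9 F [-0.2 -0.7 -0.1] T [-0.02  0.15  0.02] gap 0.094 0.0 q [-0.68  0.2   1.61 -0.    1.33  0.45]
```

View pics/w2.png

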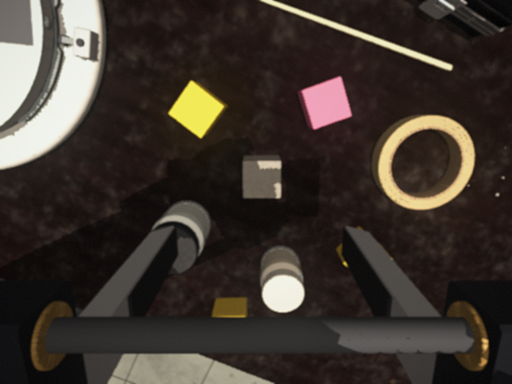

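Wrist view: the grey cube is at (262,176), nearly square to the fingers. The jars at (187,235) and (283,280) lie on the gripper-body side. I'll measure the top face using depth.

Run:
```python
from h import *
c=dict(np.load('pics/w2.png.npz'))
P=np.array([w(c,u,v) for v in range(135,215) for u in range(225,300) if c['z_map'][v,u]>0])
T=P[(P[:,2]>.034)&(P[:,2]<.048)]
print(len(T),P[:,2].max())
r=cv2.minAreaRect((T[:,:2]*1000).astype(np.float32));print(r)
a=np.radians(25);e=np.array([[np.cos(a),np.sin(a)],[-np.sin(a),np.cos(a)]])
p=np.array([.5529,-.303]);d=e@(np.array(r[0])/1000-p); print('along tool x(25deg?)',d)
```

```text
1442 0.04308825984688548
((553.1839599609375, -305.67877197265625), (39.72954177856445, 39.3658447265625), 24.588897705078125)
along tool x(25deg?) [-0.00087474 -0.0025478 ]
```

Emit:
{"fn": "apply_moves", "kwargs": {
  "claw": [1,1,1,1,1,1,1,1,0.2,0.2,0.2,0.2,0.2,0.2],
  "slide": [
    [-0.1,0.25,3],
    [0,0,3],
    [0,0,3],
    [0,0,3],
    [0,0,3],
    [0,0,2],
    [0,0,1.5],
    [0,0,0],
    [0,0,0],
    [0,0,0],
    [0,0,0],
    [0,0,0],
    [0,0,0],
    [0,0,0]
  ],
  "angular": [
    [0,0,0],
    [0,0,0],
    [0,0,0],
    [0,0,0],
    [0,0,0],
    [0,0,0],
    [0,0,0],
    [0,0,0],
    [0,0,0],
    [0,0,0],
    [0,0,0],
    [0,0,0],
    [0,0,0],
    [0,0,0]
  ]
}}

```text
t: 6.2
tool_pos: [0.5532, -0.3058, 0.0205]
tool_rot: [0.976, 0.216, -0.0, -0.0]
ft_force: [0.3, 0.4, 0.6]
finger_gap: 0.0397
gripper_force: 30.0
```

Emit:
{"fn": "apply_moves", "kwargs": {
  "claw": [0.2,0.2,0.2,0.2,0.2,0.2,0.2,0.2,0.2,0.2,0.2,0.2,0.2,0.2,0.2,0.2,0.2,0.2,0.2,0.2],
  "slide": [
    [0,0,-2],
    [0,0,-4],
    [0,0,-4],
    [0,0,-4],
    [0,0,-4],
    [0.42,-3.92,0],
    [0.42,-3.92,0],
    [0.42,-3.92,0],
    [0.42,-3.92,0],
    [0.42,-3.92,0],
    [0.42,-3.92,0],
    [0.42,-3.92,0],
    [0.42,-3.92,0],
    [0.42,-3.92,0],
    [0.42,-3.92,0],
    [0,0,0],
    [0,0,0],
    [0,0,0],
    [0,0,0],
    [0,0,0]
  ],
  "angular": [
    [0,0,0],
    [0,0,0],
    [0,0,0],
    [0,0,0],
    [0,0,0],
    [0,0,0],
    [0,0,0],
    [0,0,0],
    [0,0,0],
    [0,0,0],
    [0,0,0],
    [0,0,0],
    [0,0,0],
    [0,0,0],
    [0,0,0],
    [0,0,9],
    [0,0,9],
    [0,0,9],
    [0,0,8.6],
    [0,0,0]
  ]
}}

```text
t: 8.7
tool_pos: [0.4257, 0.0672, 0.2013]
tool_rot: [0.996, -0.091, 0.001, 0.0]
ft_force: [0.8, 0.6, -1.4]
finger_gap: 0.0395
gripper_force: 30.0
```

Run:
```python
from h import *
st();c=cap('wrist','w3.png')
i=cv2.resize(c['pixels'][:,:,::-1],(768,576),interpolation=cv2.INTER_CUBIC);cv2.imwrite('pics/w3b.png',i)
```

```text
t 8.7 p [0.4257 0.0672 0.2013] yang -100.5 F [ 0.8  0.6 -1.4] T [ 0.06  0.23 -0.01] gap 0.0395 30.000143945217133 q [-0.11 -0.3   2.1   0.    1.34  1.65]
```

View pics/w3b.png

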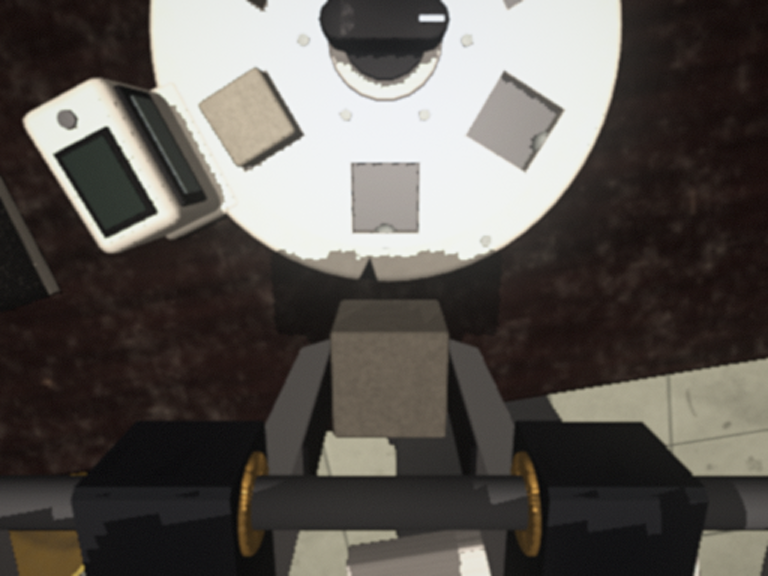

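The loading pocket is clearly visible, with corners at (352,163), (419,163), (419,233) and (353,233) in the 1.5x picture. It is square to the tool; the ball shows at (386,230) and the triangle at (371,268).

Run:
```python
from h import *
c=dict(np.load('pics/w3.png.npz'))
K=np.array([w(c,u/1.5,v/1.5,.06)[:2] for u,v in [(352,163),(419,163),(419,233),(353,233)]])
print(K,K.mean(0)); e=np.diff(np.vstack([K,K[:1]]),axis=0);print(np.degrees(np.arctan2(e[:,1],e[:,0])),np.hypot(*e.T))
for u,v in [(300,200),(450,200),(386,250)]: print(w(c,u/1.5,v/1.5))
# held cube: top & front face bottom edge
for u,v in [(390,370),(334,302),(443,302),(332,333),(448,333),(331,436),(447,436)]: print(w(c,u/1.5,v/1.5))
k=K.mean(0)-np.array([.4257,.0672]);a=np.radians(-10.5)
print('dx dy',k@[np.cos(a),np.sin(a)],k@[np.sin(a),-np.cos(a)])
```

```text
[[0.49964418 0.0766529 ]
 [0.49215324 0.03624118]
 [0.44959886 0.04344432]
 [0.45725176 0.08470525]] [0.47466201 0.06026091]
[-100.50147493  170.39266672   79.49242004  -10.75507679] [0.04110014 0.04315971 0.04196464 0.0431504 ]
[0.48364199 0.11297741 0.06074188]
[0.46650118 0.02092297 0.05994223]
[0.43579597 0.06755524 0.02250335]
[0.43102264 0.06608489 0.22107449]
[0.39872953 0.11591943 0.00069784]
[3.83025690e-01 3.21565126e-02 1.71366019e-04]
[0.4472513  0.08298605 0.21963324]
[0.44084651 0.04460377 0.22158753]
[-0.17198762  0.33125106 -0.79816243]
[ 0.10906401  0.04275569 -0.25372658]
dx dy 0.04940668444802242 -0.0020997259146367823
```

Emit:
{"fn": "apply_moves", "kwargs": {
  "claw": [0.2,0.2,0.2,0.2,0.2,0.2,0.2,0.2,0.2],
  "slide": [
    [2.5,-0.1,0],
    [2.5,-0.1,0],
    [0,0,3],
    [0,0,3],
    [0,0,3],
    [0,0,2],
    [0,0,0.5],
    [0,0,0],
    [0,0,0]
  ],
  "angular": [
    [0,0,0],
    [0,0,0],
    [0,0,0],
    [0,0,0],
    [0,0,0],
    [0,0,0],
    [0,0,0],
    [0,0,0],
    [0,0,0]
  ]
}}

```text
t: 9.88
tool_pos: [0.4761, 0.0599, 0.0867]
tool_rot: [0.996, -0.092, 0.001, 0.0]
ft_force: [0.1, -0.2, -1.0]
finger_gap: 0.0397
gripper_force: 30.0
```

Run:
```python
from h import *
st();c=cap('wrist','w4.png')
i=cv2.resize(c['pixels'][60:330,120:400,::-1],None,fx=2.2,fy=2.2,interpolation=cv2.INTER_CUBIC);cv2.imwrite('pics/w4b.png',i)
```

```text
t 9.875 p [0.4761 0.0599 0.0867] yang -100.57 F [ 0.1 -0.2 -1. ] T [0.05 0.19 0.01] gap 0.0397 29.999620020389557 q [-0.11 -0.01  2.07 -0.    1.08  1.64]
```

View pics/w4b.png

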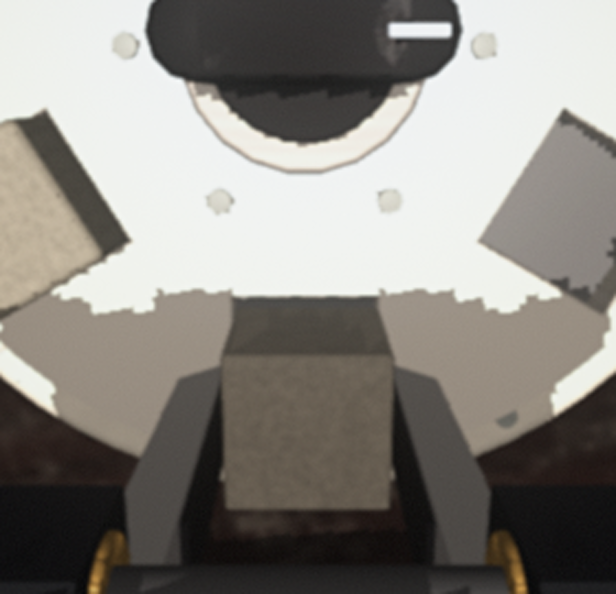

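The held cube sits directly over the pocket: its bottom edge at (233–380, 297) just covers the pocket's inner rim and is centred on the knob. Lowering gently.

Emit:
{"fn": "apply_moves", "kwargs": {
  "claw": [0.2,0.2,0.2,0.2,0.2,0.2],
  "slide": [
    [0,0,0.2],
    [0,0,0.2],
    [0,0,0.15],
    [0,0,0.1],
    [0,0,0.1],
    [0,0,0]
  ],
  "angular": [
    [0,0,0],
    [0,0,0],
    [0,0,0],
    [0,0,0],
    [0,0,0],
    [0,0,0]
  ]
}}

```text
t: 10.68
tool_pos: [0.4751, 0.06, 0.0779]
tool_rot: [0.996, -0.092, -0.0, -0.0]
ft_force: [0.4, 0.7, -1.7]
finger_gap: 0.0399
gripper_force: 30.0
```

Emit:
{"fn": "apply_moves", "kwargs": {
  "claw": [0.2,0.2,0.2,0.2,0.2],
  "slide": [
    [0,0,0.1],
    [0,0,0.1],
    [0,0,0.1],
    [0,0,0.1],
    [0,0,0]
  ],
  "angular": [
    [0,0,0],
    [0,0,0],
    [0,0,0],
    [0,0,0],
    [0,0,0]
  ]
}}

```text
t: 11.3
tool_pos: [0.4761, 0.0598, 0.0745]
tool_rot: [0.996, -0.092, 0.001, 0.0]
ft_force: [4.0, 0.0, 1.5]
finger_gap: 0.0398
gripper_force: 30.0
```

Emit:
{"fn": "apply_moves", "kwargs": {
  "claw": [0.2,0.2,0.2,0.2,0.2,0.2],
  "slide": [
    [0,0,0.1],
    [0,0,0.1],
    [0,0,0.1],
    [0,0,0.1],
    [0,0,0.1],
    [0,0,0]
  ],
  "angular": [
    [0,0,0],
    [0,0,0],
    [0,0,0],
    [0,0,0],
    [0,0,0],
    [0,0,0]
  ]
}}

```text
t: 12.05
tool_pos: [0.4749, 0.06, 0.0686]
tool_rot: [0.996, -0.092, -0.0, -0.0]
ft_force: [3.6, -0.6, -0.7]
finger_gap: 0.0396
gripper_force: 30.0
```

Emit:
{"fn": "apply_moves", "kwargs": {
  "claw": [0.2,0.2,0.2,0.2],
  "slide": [
    [0,0,0.1],
    [0,0,0.1],
    [0,0,0],
    [0,0,0]
  ],
  "angular": [
    [0,0,0],
    [0,0,0],
    [0,0,0],
    [0,0,0]
  ]
}}

```text
t: 12.55
tool_pos: [0.475, 0.06, 0.0668]
tool_rot: [0.996, -0.092, -0.0, -0.0]
ft_force: [4.0, -1.0, -1.6]
finger_gap: 0.0396
gripper_force: 30.0
```

Emit:
{"fn": "apply_moves", "kwargs": {
  "claw": [0.2,0.2,0.2],
  "slide": [
    [0,0,0.1],
    [0,0,0],
    [0,0,0]
  ],
  "angular": [
    [0,0,0],
    [0,0,0],
    [0,0,0]
  ]
}}

```text
t: 12.92
tool_pos: [0.4753, 0.06, 0.0664]
tool_rot: [0.996, -0.092, 0.0, 0.0]
ft_force: [1.8, -0.8, 5.2]
finger_gap: 0.0394
gripper_force: 30.0
```

Emit:
{"fn": "apply_moves", "kwargs": {
  "claw": [0.2,0.2,0.2],
  "slide": [
    [0,0,0.1],
    [0,0,0],
    [0,0,0]
  ],
  "angular": [
    [0,0,0],
    [0,0,0],
    [0,0,0]
  ]
}}

```text
t: 13.3
tool_pos: [0.4753, 0.0599, 0.0664]
tool_rot: [0.996, -0.092, -0.0, 0.0]
ft_force: [-2.9, -0.8, 12.8]
finger_gap: 0.0398
gripper_force: 30.0
```

Emit:
{"fn": "apply_moves", "kwargs": {
  "claw": [0.6,0.6,0.6,0.6,0.6,0.6,0.6,0.6,0.6,0.6],
  "slide": [
    [0,0,-0.1],
    [0,0,0],
    [0,0,0],
    [0,0,0],
    [0,0,-2],
    [0,0,-3],
    [0,0,-4],
    [0,0,-4],
    [-3,0,0],
    [0,0,0]
  ],
  "angular": [
    [0,0,0],
    [0,0,0],
    [0,0,0],
    [0,0,0],
    [0,0,0],
    [0,0,0],
    [0,0,0],
    [0,0,0],
    [0,0,0],
    [0,0,0]
  ]
}}

```text
t: 14.55
tool_pos: [0.4449, 0.0658, 0.1959]
tool_rot: [0.996, -0.092, 0.0, -0.0]
ft_force: [0.4, 0.0, -0.1]
finger_gap: 0.0562
gripper_force: 0.0
```

Run:
```python
from h import *
st();c=cap('wrist','w5.png')
i=cv2.resize(c['pixels'][:,:,::-1],(768,576),interpolation=cv2.INTER_CUBIC);cv2.imwrite('pics/w5b.png',i)
c3=dict(np.load('pics/w3.png.npz'))
T=w(c3,371/1.5,270/1.5,.022);print('tri',T)
ax=np.array([.4747,.0603])+.09*np.array([np.cos(np.radians(-10.5)),np.sin(np.radians(-10.5))])
print(ax,np.degrees(np.arctan2(*(T[:2]-ax)[::-1])))
```

```text
t 14.55 p [0.4449 0.0658 0.1959] yang -100.58 F [ 0.4  0.  -0.1] T [ 0.05  0.19 -0.07] gap 0.0562 0.0 q [-0.11 -0.24  2.06  0.    1.32  1.65]
tri [0.42323582 0.08096913 0.022     ]
[0.56319294 0.0438988 ] 165.1647780777451
```

View pics/w5b.png

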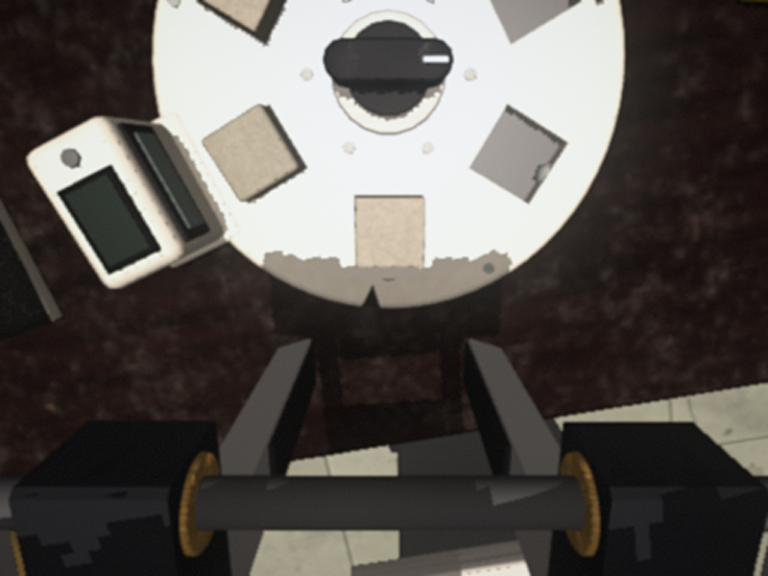

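The cube is in the loading pocket, top face at (390,231), and the knob bar top is at about (388,60). I'll check heights and the knob position.

Run:
```python
from h import *
c=dict(np.load('pics/w5.png.npz'))
for n,u,v in [('cube',390,215),('cube',370,210),('cube',405,245),('cube',410,255),('fix',250,150),('fix',235,175),('disc',320,190)]: print(n,w(c,u/1.5,v/1.5))
P=np.array([w(c,u,v) for v in range(10,90) for u in range(200,315) if c['z_map'][v,u]>0])
T=P[(P[:,2]>.105)&(P[:,2]<.116)]
r=cv2.minAreaRect((T[:,:2]*1000).astype(np.float32));print(len(T),r)
k=np.array(r[0])/1000-np.array([.4449,.0658]);a=np.radians(-10.55)
print('dx dy',k@[np.cos(a),np.sin(a)],k@[np.sin(a),-np.cos(a)])
```

```text
cube [0.48709212 0.05739169 0.08746536]
cube [0.49184351 0.06800947 0.0866595 ]
cube [0.46873613 0.05206327 0.08798217]
cube [0.46249443 0.05025358 0.08811671]
fix [0.53600639 0.12644054 0.08642334]
fix [0.5245577  0.13804265 0.08642409]
disc [0.50675802 0.09701711 0.06118524]
2464 ((563.365234375, 44.39088821411133), (63.273223876953125, 20.009910583496094), 79.2056655883789)
dx dy 0.12038250851448931 -0.0006430137970952711
```

Run:
```python
from h import *
c=dict(np.load('pics/w5.png.npz'))
a=np.radians(-10.55);X=np.array([np.cos(a),np.sin(a)]);Y=np.array([np.sin(a),-np.cos(a)])
def fit(n,us,vs,lo,hi):
    P=np.array([w(c,u,v) for v in vs for u in us]);P=P[(P[:,2]>lo)&(P[:,2]<hi)]
    m=P.mean(0);A=np.c_[(P-m)[:,:2]@X,(P-m)[:,:2]@Y,np.ones(len(P))]
    print(n,len(P),m.round(4),np.linalg.lstsq(A,P[:,2],rcond=None)[0].round(4),P[:,2].std().round(5))
fit('cube',range(239,281),range(133,176),.08,.095)
fit('fix',range(155,180),range(85,115),.08,.095)
fit('disc',range(195,235),range(118,135),.055,.07)
fit('discR',range(285,320),range(118,135),.055,.07)
fit('base/knob',range(225,290),range(30,50),.1,.12)
```

```text
cube 1799 [0.4781 0.0595 0.0874] [-0.0323  0.0016  0.0874] 0.00078
fix 747 [0.5363 0.126  0.0866] [-0.0016  0.0054  0.0866] 0.00074
disc 680 [0.5071 0.0959 0.0606] [-0.0071  0.002   0.0606] 0.00071
discR 592 [0.4924 0.0172 0.0606] [-0.0165  0.0031  0.0606] 0.00073
base/knob 1299 [0.5635 0.0454 0.1106] [-0.0091 -0.0004  0.1106] 0.00072
```

The cube's outer edge sits about 1 mm high (a slight tilt against the ball). I'll press it home with shut fingertips, gently, on the outer half.

Emit:
{"fn": "apply_moves", "kwargs": {
  "claw": [0,0,0,0,0,0,0,0],
  "slide": [
    [2.4,0,0],
    [0,0,2.5],
    [0,0,2.5],
    [0,0,2.5],
    [0,0,2],
    [0,0,0.7],
    [0,0,0],
    [0,0,0]
  ],
  "angular": [
    [0,0,0],
    [0,0,0],
    [0,0,0],
    [0,0,0],
    [0,0,0],
    [0,0,0],
    [0,0,0],
    [0,0,0]
  ]
}}

```text
t: 15.6
tool_pos: [0.4701, 0.061, 0.0947]
tool_rot: [0.996, -0.092, 0.001, 0.0]
ft_force: [-0.3, -0.1, -0.3]
finger_gap: 0.0006
gripper_force: 0.0
```

Emit:
{"fn": "apply_moves", "kwargs": {
  "claw": [0,0,0,0],
  "slide": [
    [0,0,0.2],
    [0,0,0.2],
    [0,0,0],
    [0,0,0]
  ],
  "angular": [
    [0,0,0],
    [0,0,0],
    [0,0,0],
    [0,0,0]
  ]
}}

```text
t: 16.1
tool_pos: [0.4693, 0.0611, 0.09]
tool_rot: [0.996, -0.092, 0.0, 0.0]
ft_force: [0.3, 0.2, 0.3]
finger_gap: -0.0
gripper_force: 0.0
```

Emit:
{"fn": "apply_moves", "kwargs": {
  "claw": [0,0,0,0],
  "slide": [
    [0,0,0.1],
    [0,0,0.1],
    [0,0,0.05],
    [0,0,0]
  ],
  "angular": [
    [0,0,0],
    [0,0,0],
    [0,0,0],
    [0,0,0]
  ]
}}

```text
t: 16.6
tool_pos: [0.4692, 0.0611, 0.0874]
tool_rot: [0.996, -0.092, -0.0, -0.0]
ft_force: [0.1, -0.3, -0.4]
finger_gap: 0.0003
gripper_force: 0.0
```

Emit:
{"fn": "apply_moves", "kwargs": {
  "claw": [0,0,0],
  "slide": [
    [0,0,0.05],
    [0,0,0],
    [0,0,0]
  ],
  "angular": [
    [0,0,0],
    [0,0,0],
    [0,0,0]
  ]
}}

```text
t: 16.98
tool_pos: [0.4693, 0.061, 0.087]
tool_rot: [0.996, -0.092, 0.0, 0.0]
ft_force: [0.0, 0.6, 0.3]
finger_gap: 0.0004
gripper_force: 0.0
```

Emit:
{"fn": "apply_moves", "kwargs": {
  "claw": [0,0,0],
  "slide": [
    [0,0,0.05],
    [0,0,0],
    [0,0,0]
  ],
  "angular": [
    [0,0,0],
    [0,0,0],
    [0,0,0]
  ]
}}

```text
t: 17.35
tool_pos: [0.4692, 0.0611, 0.0865]
tool_rot: [0.996, -0.092, -0.0, 0.0]
ft_force: [-1.0, 0.1, 1.3]
finger_gap: 0.0003
gripper_force: 0.5
```

Emit:
{"fn": "apply_moves", "kwargs": {
  "claw": [0,0,0],
  "slide": [
    [0,0,0.1],
    [0,0,0],
    [0,0,0]
  ],
  "angular": [
    [0,0,0],
    [0,0,0],
    [0,0,0]
  ]
}}

```text
t: 17.73
tool_pos: [0.4693, 0.0611, 0.0862]
tool_rot: [0.996, -0.092, -0.0, 0.0]
ft_force: [-3.2, -0.1, 7.8]
finger_gap: 0.0006
gripper_force: 3.5
```

Emit:
{"fn": "apply_moves", "kwargs": {
  "claw": [0,0,0],
  "slide": [
    [0,0,0.1],
    [0,0,0],
    [0,0,0]
  ],
  "angular": [
    [0,0,0],
    [0,0,0],
    [0,0,0]
  ]
}}

```text
t: 18.1
tool_pos: [0.4694, 0.0611, 0.0861]
tool_rot: [0.996, -0.092, -0.001, 0.0]
ft_force: [-7.2, 0.6, 14.1]
finger_gap: 0.0008
gripper_force: 6.9
```

Emit:
{"fn": "apply_moves", "kwargs": {
  "claw": [0,0,0],
  "slide": [
    [0,0,0.1],
    [0,0,0],
    [0,0,0]
  ],
  "angular": [
    [0,0,0],
    [0,0,0],
    [0,0,0]
  ]
}}

```text
t: 18.48
tool_pos: [0.4694, 0.0611, 0.0861]
tool_rot: [0.996, -0.092, -0.001, 0.0]
ft_force: [-10.5, 0.7, 20.6]
finger_gap: 0.0004
gripper_force: 10.4
```

Emit:
{"fn": "apply_moves", "kwargs": {
  "claw": [0,0,0,0,0,0,0,0],
  "slide": [
    [0,0,-0.4],
    [0,0,-1.6],
    [0,0,-3],
    [0,0,-3],
    [0,0,-3],
    [-2.5,0,0],
    [0,0,0],
    [0,0,0]
  ],
  "angular": [
    [0,0,0],
    [0,0,0],
    [0,0,0],
    [0,0,0],
    [0,0,0],
    [0,0,0],
    [0,0,0],
    [0,0,0]
  ]
}}

```text
t: 19.48
tool_pos: [0.445, 0.0656, 0.1935]
tool_rot: [0.996, -0.092, 0.0, 0.0]
ft_force: [1.1, -0.0, 0.3]
finger_gap: 0.0004
gripper_force: 0.0
```

Run:
```python
from h import *
s=st();c=cap('wrist','w6.png')
a=np.radians(-10.55);X=np.array([np.cos(a),np.sin(a)]);Y=np.array([np.sin(a),-np.cos(a)])
def fit(n,X0,lo,hi,h=.013):
    u0,v0=px(c,X0)
    P=np.array([w(c,u,v) for v in range(int(v0)-30,int(v0)+30) for u in range(int(u0)-30,int(u0)+30) if 0<=v<384])
    d=P[:,:2]-X0[:2];P=P[(P[:,2]>lo)&(P[:,2]<hi)&(abs(d@X)<h)&(abs(d@Y)<h)]
    m=P.mean(0);A=np.c_[(P-m)[:,:2]@X,(P-m)[:,:2]@Y,np.ones(len(P))]
    print(n,len(P),m.round(4),np.linalg.lstsq(A,P[:,2],rcond=None)[0].round(4))
fit('cube',np.array([.4753,.06,.086]),.08,.095)
fit('fix',np.array([.5363,.126,.086]),.08,.095)
fit('disc',np.array([.507,.096,.06]),.055,.07)
```

```text
t 19.475 p [0.445  0.0656 0.1935] yang -100.61 F [ 1.1 -0.   0.3] T [-0.01  0.16 -0.03] gap 0.0004 0.0 q [-0.11 -0.24  2.06 -0.    1.31  1.65]
cube 917 [0.4756 0.06   0.0866] [0.0015 0.0022 0.0866]
fix 1068 [0.5363 0.126  0.0865] [0.0032 0.004  0.0865]
disc 818 [0.5073 0.0958 0.0606] [0.0028 0.0013 0.0606]
```

The cube is now level and at the same height as the fixed cubes, so it is home. Next, the knob.

Emit:
{"fn": "apply_moves", "kwargs": {
  "claw": [0.6,0.6,0.6,0.6,0.6,0.6,0.6,0.6,0.6,0.6,0.6,0.6,0.6,0.6],
  "slide": [
    [4,0,0],
    [4,0,0],
    [4,-0.05,0],
    [0,0,0],
    [0,0,0],
    [0,0,0],
    [0,0,0],
    [0,0,0],
    [0,0,0],
    [0,0,0],
    [0,0,0],
    [0,0,0],
    [0,0,0],
    [0,0,0]
  ],
  "angular": [
    [0,0,0],
    [0,0,0],
    [0,0,0],
    [0,0,-10],
    [0,0,-10],
    [0,0,-10],
    [0,0,-10],
    [0,0,-10],
    [0,0,-10],
    [0,0,-10],
    [0,0,-10],
    [0,0,-10],
    [0,0,0],
    [0,0,0]
  ]
}}

```text
t: 21.28
tool_pos: [0.5629, 0.044, 0.1931]
tool_rot: [0.77, 0.638, -0.0, -0.0]
ft_force: [-0.4, 0.8, -0.3]
finger_gap: 0.0562
gripper_force: 0.0
```

Run:
```python
from h import *
st()
```

```text
t 21.275 p [0.5629 0.044  0.1931] yang -10.75 F [-0.4  0.8 -0.3] T [-0.06  0.11  0.03] gap 0.0562 0.0 q [-0.12  0.06  1.79 -0.    1.29  0.06]
```

Emit:
{"fn": "apply_moves", "kwargs": {
  "claw": [0.6,0.6,0.6,0.6,0.6,0.6,0,0,0,0,0],
  "slide": [
    [0,0,2.5],
    [0,0,2.5],
    [0,0,2.5],
    [0,0,2],
    [0,0,0.9],
    [0,0,0],
    [0,0,0],
    [0,0,0],
    [0,0,0],
    [0,0,0],
    [0,0,0]
  ],
  "angular": [
    [0,0,0],
    [0,0,0],
    [0,0,0],
    [0,0,0],
    [0,0,0],
    [0,0,0],
    [0,0,0],
    [0,0,0],
    [0,0,0],
    [0,0,0],
    [0,0,0]
  ]
}}

```text
t: 22.65
tool_pos: [0.5634, 0.044, 0.0898]
tool_rot: [0.769, 0.639, 0.001, 0.001]
ft_force: [3.1, -1.2, -1.4]
finger_gap: 0.0201
gripper_force: 30.0
```

Emit:
{"fn": "apply_moves", "kwargs": {
  "claw": [0,0,0,0,0,0,0,0,0,0,0,0,0,0,0],
  "slide": [
    [0,0,0],
    [0,0,0],
    [0,0,0],
    [0,0,0],
    [0,0,0],
    [0,0,0],
    [0,0,0],
    [0,0,0],
    [0,0,0],
    [0,0,0],
    [0,0,0],
    [0,0,0],
    [0,0,0],
    [0,0,0],
    [0,0,0]
  ],
  "angular": [
    [0,0,5],
    [0,0,5],
    [0,0,5],
    [0,0,5],
    [0,0,5],
    [0,0,5],
    [0,0,5],
    [0,0,5],
    [0,0,5],
    [0,0,5],
    [0,0,5],
    [0,0,5],
    [0,0,4.5],
    [0,0,0],
    [0,0,0]
  ]
}}

```text
t: 24.52
tool_pos: [0.5631, 0.0441, 0.0901]
tool_rot: [0.991, 0.13, 0.0, 0.0]
ft_force: [-0.4, 0.8, 4.2]
finger_gap: 0.0242
gripper_force: 26.8
```

Run:
```python
from h import *
st()
```

```text
t 24.525 p [0.5631 0.0441 0.0901] yang -75.02 F [-0.4  0.8  4.2] T [0.01 0.19 0.25] gap 0.0242 26.77692800760269 q [-0.12  0.18  1.86 -0.    1.1   1.19]
```

The gap has opened to 24 mm, so the bar lags in the jaws by some 15–19°. I'll turn a little further, then release, rise and look.

Emit:
{"fn": "apply_moves", "kwargs": {
  "claw": [0,0,0,0,0],
  "slide": [
    [0,0,0],
    [0,0,0],
    [0,0,0],
    [0,0,0],
    [0,0,0]
  ],
  "angular": [
    [0,0,4],
    [0,0,4],
    [0,0,4],
    [0,0,0],
    [0,0,0]
  ]
}}

```text
t: 25.15
tool_pos: [0.5635, 0.0443, 0.09]
tool_rot: [1.0, 0.026, 0.001, -0.0]
ft_force: [2.3, 2.8, 3.6]
finger_gap: 0.023
gripper_force: 26.8
```

Run:
```python
from h import *
st()
for n,f in (('scene','s7.png'),('side','d7.png')): cap(n,f)
import numpy as np
a=cv2.imread('pics/s7.png')[95:215,130:280];b=cv2.imread('pics/d7.png')[215:345,155:315]
o=np.zeros((390,780,3),np.uint8)
A=cv2.resize(a,(390,312),interpolation=3);B=cv2.resize(b,(390,317),interpolation=3)
o[:312,:390]=A;o[:317,390:]=B;cv2.imwrite('pics/c7.png',o)
```

```text
t 25.15 p [0.5635 0.0443 0.09  ] yang -87.04 F [2.3 2.8 3.6] T [ 0.49 -0.37  0.2 ] gap 0.023 26.82583898305893 q [-0.12  0.18  1.86  0.    1.1   1.4 ]
```

View pics/c7.png

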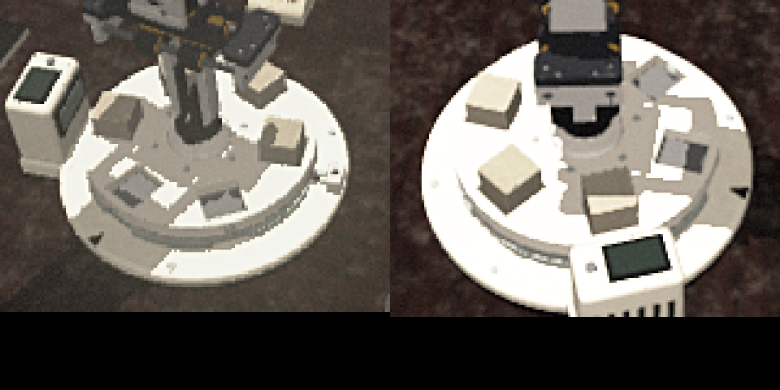

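The disc has turned about 60° and our cube is in front of the head, at (610,195) in the right half. From here I'll measure the disc angle numerically from the cube tops in the depth maps. First I'll let go.

```bash
cat > ang.py <<'E'
from h import *
def disc(c,tag,ax=np.array([.5632,.0440])):
    v,u=np.mgrid[0:384,0:512]; d=c['z_map']
    r=np.stack([(u-c['cx'])/c['fx']*d,(v-c['cy'])/c['fy']*d,d],-1)
    P=((r-c['t'])@c['R'])[d>0]
    P=P[(P[:,2]>.08)&(P[:,2]<.092)]
    q=P[:,:2]-ax; R=np.hypot(*q.T); m=(R>.064)&(R<.12); q=q[m]
    a=np.degrees(np.arctan2(q[:,1],q[:,0]))
    for k in range(-180,180,60):
        s=q[(abs((a-k-165+180)%360-180)<26)]
        if len(s)>40:
            rr=cv2.minAreaRect((s*1000).astype(np.float32));x,y=rr[0]
            print(tag,len(s),'ang',np.degrees(np.arctan2(y,x)).round(1),'r',np.hypot(x,y).round(1),'rect',np.round(rr[1],1),round(rr[2],1))
if __name__=='__main__':
    import sys
    for f in sys.argv[1:]: disc(dict(np.load(f'pics/{f}.png.npz')),f)
E
python3 ang.py s1 d1 s7 d7
```

```text
s1 162 ang -12.0 r 86.9 rect [42.9 39.9] 79.1
s1 161 ang 49.4 r 86.3 rect [43.6 40.2] 51.3
s1 179 ang 110.0 r 86.8 rect [42.1 40.1] 20.6
d1 280 ang -8.5 r 86.9 rect [41.2 40.4] 79.2
d1 347 ang 50.9 r 90.4 rect [40.7 41.2] 49.6
d1 350 ang 108.9 r 91.3 rect [39.7 41.9] 19.4
s7 95 ang -15.8 r 88.2 rect [40.9 39.9] 73.1
s7 178 ang 108.0 r 86.6 rect [41.3 40.9] 16.6
s7 183 ang -74.3 r 88.8 rect [42.2 40.3] 15.9
d7 287 ang -11.6 r 87.3 rect [43.2 40.5] 77.5
d7 336 ang 48.0 r 90.4 rect [41.6 41. ] 45.8
d7 358 ang 106.4 r 91.0 rect [40. 43.] 17.0
```

Emit:
{"fn": "apply_moves", "kwargs": {
  "claw": [0.6,0.6,0.6,0.6,0.6,0.6,0.6,0.6,0.6,0.6],
  "slide": [
    [0,0,0],
    [0,0,0],
    [0,0,0],
    [0,0,-2],
    [0,0,-3],
    [0,0,-3],
    [0,0,-3],
    [4,0,0],
    [4,0,0],
    [0,0,0]
  ],
  "angular": [
    [0,0,0],
    [0,0,0],
    [0,0,0],
    [0,0,0],
    [0,0,0],
    [0,0,0],
    [0,0,0],
    [0,0,0],
    [0,0,0],
    [0,0,0]
  ]
}}

```text
t: 26.5
tool_pos: [0.6443, 0.048, 0.2005]
tool_rot: [1.0, 0.025, 0.001, 0.0]
ft_force: [-0.5, 0.1, 0.3]
finger_gap: 0.0563
gripper_force: 0.0
```

Run:
```python
from ang import *
for n,f in (('scene','s8.png'),('side','d8.png')): disc(cap(n,f),n)
c=dict(np.load('pics/s8.png.npz'))
for n,X in dict(jarL=(.456,-.25,.082),jarS=(.458,-.37,.072)).items():
    for f in ('s1','s8'):
        cc=dict(np.load(f'pics/{f}.png.npz'));u,v=px(cc,X);print(n,f,w(cc,u,v).round(4))
```

```text
scene 169 ang -15.1 r 87.4 rect [42.5 42.1] 75.2
scene 158 ang 46.0 r 86.3 rect [41.8 39.2] 48.8
scene 181 ang 107.0 r 86.8 rect [42.8 40.3] 16.7
scene 182 ang -74.7 r 88.9 rect [46.8 41.1] 16.1
side 288 ang -11.2 r 87.3 rect [43.6 40.7] 77.6
side 338 ang 47.7 r 90.5 rect [40.6 41.3] 46.0
side 360 ang 106.2 r 90.7 rect [40.1 42.6] 17.7
side 244 ang -73.3 r 85.4 rect [39.6 44. ] 16.0
jarL s1 [ 0.4563 -0.2499  0.0815]
jarL s8 [ 0.4573 -0.2494  0.0799]
jarS s1 [ 0.4579 -0.37    0.0721]
jarS s8 [ 0.4598 -0.3696  0.0691]
```

The disc moved 63° and stands about 1.5° from the click. Our cube is at the head, the jars have not moved and the robot is clear, so I'm handing in.

```bash
python3 -c "
from rig import order
print(order.hand_in())"
```

```text
the job is handed in; nothing more can be done
None
```

I pressed the cube fully home in the loading pocket, turned the disc one click so the cube stands before the reading head, and handed the job in at about 27 s with the jars unmoved. The disc rests about 1.5° from the click by my measurement, and no verdict came back.

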